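Lay the flight battery down in its charging cradle

ROBOT

A 6-joint arm with a two-finger parallel gripper is mounted at the origin on the work surface. World frame = base frame: x ahead of the robot, y to its left, z up, the work surface at z = 0. Lengths are in mm, angles in rad, forces in N, time in s.
With the tool pointing down it reaches from about 400 to 825 mm from the base axis. Payload 7 kg.
Tool frame: the origin (TCP) lies at the very end of the fingers, on their centre line; the grasp point (between the pads) lies 19 mm behind it; z points along the fingers, y is the direction in which the jaws open and shut (so a half turn about z gives the same grasp; the last joint's range is limited). The gripper opens to 88 mm and grips with 3 to 60 N. Pads are 19 mm wide; open, the fingers measure 130 mm over their backs; the gripper's body (78 mm by 193 mm) begins 47 mm behind the grasp point.
Start: joints at [1.478, 0.359, 0.012, 0, -1.224, -0.288], TCP at [250.879, 626.622, 226.561] pointing down, gripper open.
Joint ranges: [-3.07, 3.07], [-1.43, 2.12], [-1.02, 1.25], [-3.03, 1.67], [-3.05, -0], [-3.03, 3.03]. Speed limits (rad/s): [2.39, 2.39, 3.01, 3.14, 3.14, 3.14].

INTERFACE

Orientations are given as a unit quaternion [x, y, z, w].
In Python, from plant import bot gives the robot as it stands. Calls block until the motion is done:
- bot.move_ptp(position, orientation): joint-space move of the TCP to a pose.
- bot.line_to(position, velocity=150, ori=None): straight line of the TCP; ori=None keeps the orientation; velocity is the mean speed in mm/s.
- bot.move_joints(angles): joint-space move.
- bot.move_gripper(opening, force=None): finger opening in mm; force is the grip in N (None keeps the last); returns when the fingers have stopped.
- bot.pause(seconds).
- bot.solve_ik(position, orientation): joint angles nearest the present ones, or None.
- bot.read_state(): the state.
- bot.camera(name): name is "scene" or "side" or "wrist"; returns the picture (480x640x3 uint8, red, green, blue); there is no depth.
- bot.get_calibration(name): a dict with "fx", "fy", "cx", "cy" (pixels), "distortion" ([k1, k2, p1, p2, k3] as OpenCV has them; the pictures are not rectified), "view" (4x4, takes a point from world to camera coordinates); the wrist camera has in their place "T_tool_cam" (4x4, takes a point from camera to tool coordinates, whose origin is the TCP and whose axes are the flange's). Camera axes: x right, y up, looking along -z (the intrinsics and any distortion apply to the point x, -y, -z); pixel columns grow to the right and rows downward; lengths in mm; the calibration is good to about 2 mm. A picture is of the moment at which its call begins: read the wrist's pose just before it. get_calibration takes no time and is no camera call.
A pose or a line that the arm cannot do raises bot.Unreachable and nothing moves.
- bot.close_job(): hands the job in, once; it reports no verdict.
The state is a dict: "t": time; "joint_pos": joint angles; "qvel": joint speeds; "tau": joint torques, N m; "tcp_pos": TCP position; "eef_rot": TCP orientation; "contact_force": force on the tool from outside, world axes, zero at the start; "moment": the same for the moment, N m; "width": finger opening in mm.
Only numpy, scipy, OpenCV 4.12 (cv2) and the standard library are available. Lean on these libraries where they do the work, as an engineer would, in place of code of your own. Each camera call takes 0.05 s, during which the arm holds its last target.

TASK

Tip the tall black battery over towards the robot with the fingers, easing it down all the way so that it comes to rest gently on its broad side on the charging cradle, and push it along until its foot is flush against the cradle's upright stop. Do not pinch, lift or drop the battery, and leave the spray can, the transmitter and the screwdriver where they are.

Things in the scene. Friction and masses are not known exactly. Their poses are not given: they have to be found in the camera images.
- battery: Flight battery: black block with yellow band, 32 (x) by 75 (y) by 150 mm (z), 0.36 to 0.54 kg, mass centre in its middle, loose, standing on the cradle's deck. Origin: centre of its foot (32 by 75 mm end); z runs along its length to the top. -x: plain broad side that faces the robot and must end underneath; +x: side with the yellow label, to end on top. Beyond about 12 degrees of lean it falls by itself.
- battery_edge (a point): Middle of the lower edge of the battery on its robot side (16 mm towards -x from the foot's centre): the edge it pivots on when tipped towards the robot, and the edge that ends on the deck at the foot of the stop. Axes as battery.
- cradle: Grey charging cradle, fixed. x points away from the robot to the stop, z up; origin on the table under the deck's middle. Flat deck 30 mm above the table, 100 mm wide (y), from x = -75 to +75 mm. The stop, a black block across the deck's far end, spans x = 75 to 105 mm, top 62 mm above the table. The battery's far side starts 5 to 15 mm from it.
- cradle_stop (a point): Middle of the stop's face where it meets the deck (30 mm above the table). Axes as cradle: x into the stop.
- duster: Spray can standing upright, 52 mm across, 150 mm high, loose; origin at the centre of its underside. Leave it alone.
- transmitter: Black radio transmitter lying flat, 95 (x) by 150 (y) by 40 mm with two sticks to 62 mm height, loose; origin at the centre of its underside. Leave it alone.
- driver: Screwdriver lying behind the cradle's stop along its own x, loose. Leave it alone.
- cradle_notch (a point): Middle of the open thumb notch in the deck's robot-side end, at deck height (30 mm above the table). The notch is 52 mm wide (y), 48 mm long (cradle x from -75 to -27 mm), open towards the robot and down to the table, so that a finger can pass below the end of the lying battery.
There are look-alikes about, which are no part of the job. What is shaped like the cradle but purple or turquoise is not meant.

How it is judged:
By the outcome, as a careful person would: the job done as asked, in the order asked, and still so for the second after the job is handed in, with the robot touching nothing.
It also fails if it takes over 64 s, if anything falls off the work surface, if the arm or the gripper's body presses on something with over 40 N, if the wrist force passes 120 N, or if a joint passes its speed limit or range.

## Working session

There is one attempt and no reset: what is moved stays moved. The work goes in short steps, each a Python script; the robot and the scene stay as the last script left them, time stands still between calls to the robot, and variables do not carry over. Pictures are saved under pics/ and viewed, and the job is handed in when it is done.

```bash
ls; mkdir -p pics
python3 - <<'E'
from plant import bot
import cv2
for n in ("scene","side","wrist"):
    s=bot.read_state() 
    im=bot.camera(n); cv2.imwrite(f"pics/{n}0.png",im[:,:,::-1]); print(n,bot.get_calibration(n))
print(s)
E
```

```text
pics
scene {'fx': 480.4940612096649, 'fy': 480.4940612096649, 'cx': 320.56138796177345, 'cy': 236.08612742673566, 'distortion': array([-0.02430524,  0.        ,  0.        ,  0.        ,  0.        ]), 'view': array([[-5.19702549e-01,  8.54258672e-01,  1.23037319e-02,
         2.97433620e+02],
       [-5.86820970e-01, -3.67394979e-01,  7.21569178e-01,
         3.05567997e+02],
       [ 6.20927057e-01,  3.67781253e-01,  6.92233009e-01,
        -1.21030174e+03],
       [ 0.00000000e+00,  0.00000000e+00,  0.00000000e+00,
         1.00000000e+00]])}
side {'fx': 573.5150360145475, 'fy': 573.5150360145475, 'cx': 323.1858807264947, 'cy': 236.47796877661403, 'distortion': array([0.04888089, 0.        , 0.        , 0.        , 0.        ]), 'view': array([[-9.32188136e-01, -3.61953141e-01,  3.89915746e-03,
         5.74367970e+02],
       [ 2.27305114e-01, -5.76959260e-01,  7.84506467e-01,
        -1.69364842e+02],
       [-2.81704925e-01,  7.32193920e-01,  6.20108377e-01,
        -8.68293114e+02],
       [ 0.00000000e+00,  0.00000000e+00,  0.00000000e+00,
         1.00000000e+00]])}
wrist {'
[... 514 characters left out ...]
0,
         1.00000000e+00]])}
{'t': 0.1, 'joint_pos': array([ 1.47808768e+00,  3.59314377e-01,  1.11322159e-02, -2.79953271e-04,
       -1.22413755e+00, -2.88101805e-01]), 'qvel': array([ 0.00025116, -0.00154452,  0.00217542,  0.00255926,  0.00017556,
       -0.00028127]), 'tau': array([-4.99848138e-04, -5.84165275e+01,  2.93749988e+01,  7.01554075e+00,
        1.01995678e-02, -4.62542789e-05]), 'tcp_pos': array([250.74877122, 626.20519345, 225.7141736 ]), 'eef_rot': array([ 9.81918310e-01, -1.89303553e-01, -5.66897556e-05,  7.70896242e-04]), 'contact_force': array([ 0.46700399, -0.24946452, -0.09632798]), 'moment': array([-0.02778018, -0.01397557,  0.00843481]), 'width': 87.52850223307219}
```

View pics/scene0.png

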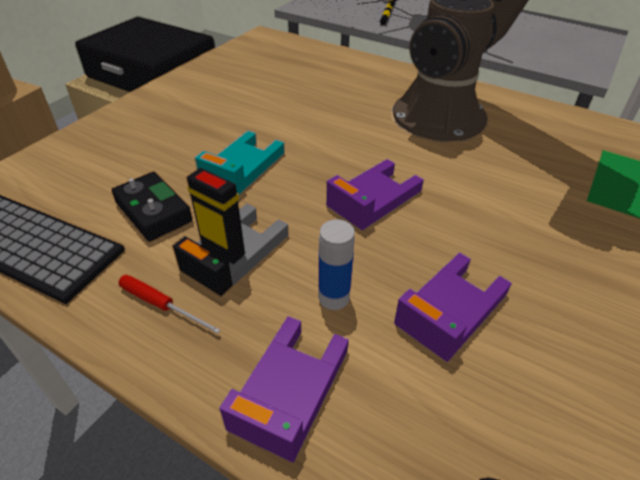

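View pics/side0.png

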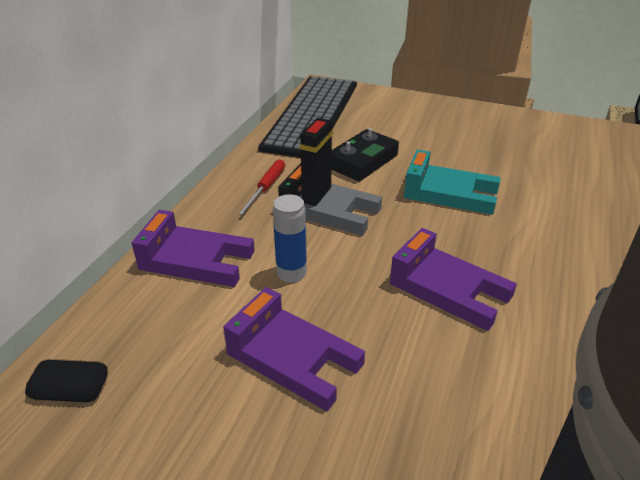

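View pics/wrist0.png

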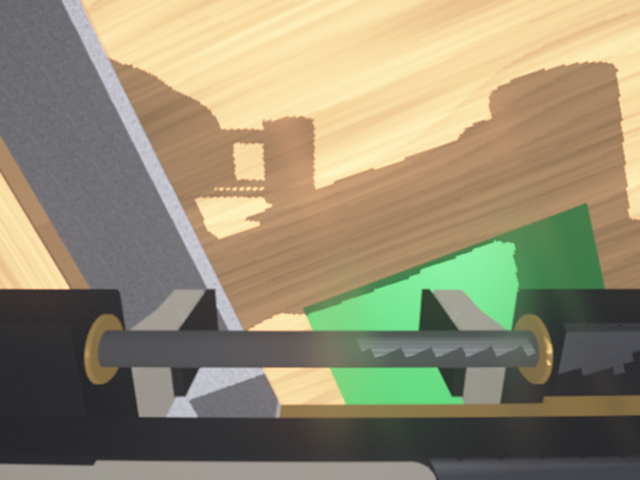

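The grey cradle with the battery is at about (225,245) in the scene picture and (330,190) in the side picture. The can stands at (336,265) and the transmitter lies at (150,205). Next I'll enlarge both.

```bash
cat > h.py <<'E'
from plant import bot
import numpy as np, cv2
from scipy.spatial.transform import Rotation as R
def snap(n,f,crop=None,k=4):
    im=bot.camera(n)[:,:,::-1]; cv2.imwrite(f"pics/{f}_full.png",im); 
    if crop: cropf(f,crop,k)
def cropf(f,c,k,out=None):
    im=cv2.imread(f"pics/{f}_full.png" if not f.endswith('0') else f"pics/{f}.png")
    x0,y0,x1,y1=c; cv2.imwrite(f"pics/{out or f}.png",cv2.resize(im[y0:y1,x0:x1],None,fx=k,fy=k,interpolation=cv2.INTER_CUBIC))
def view(n):
    c=bot.get_calibration(n)
    if n!='wrist': return c,np.array(c['view'])
    s=bot.read_state(); T=np.eye(4); T[:3,:3]=R.from_quat(s['eef_rot']).as_matrix(); T[:3,3]=s['tcp_pos']
    return c,np.linalg.inv(T@c['T_tool_cam'])
def KD(c): return np.array([[c['fx'],0,c['cx']],[0,c['fy'],c['cy']],[0,0,1]]),np.array(c['distortion'])
def proj(n,P,cv=None):
    c,V=cv or view(n); K,D=KD(c); P=np.atleast_2d(P).astype(float)
    F=np.diag([1,-1,-1])@V[:3,:3]; t=np.diag([1,-1,-1])@V[:3,3]
    return cv2.projectPoints(P,cv2.Rodrigues(F)[0],t,K,D)[0][:,0]
def unproj(n,uv,z,cv=None):
    c,V=cv or view(n); K,D=KD(c)
    p=cv2.undistortPoints(np.array(uv,float).reshape(-1,1,2),K,D)[:,0]
    d=np.c_[p[:,0],-p[:,1],-np.ones(len(p))]@V[:3,:3]; o=-V[:3,:3].T@V[:3,3]
    return o+d*((z-o[2])/d[:,2])[:,None]
E
python3 - <<'E'
from h import *
cropf('scene0',(90,150,290,300),4,'s1'); cropf('side0',(240,90,400,250),3.7,'d1')
E
```

```text
(no output)
```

View pics/s1.png

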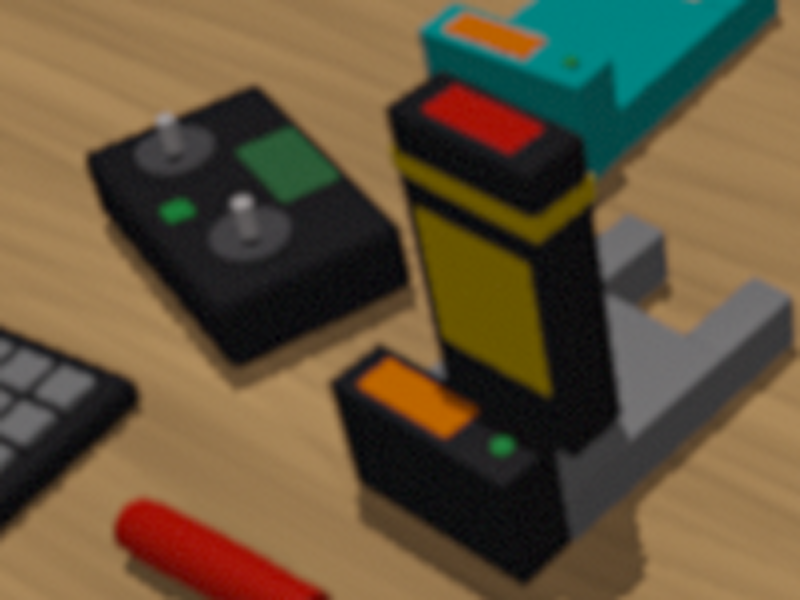

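View pics/d1.png

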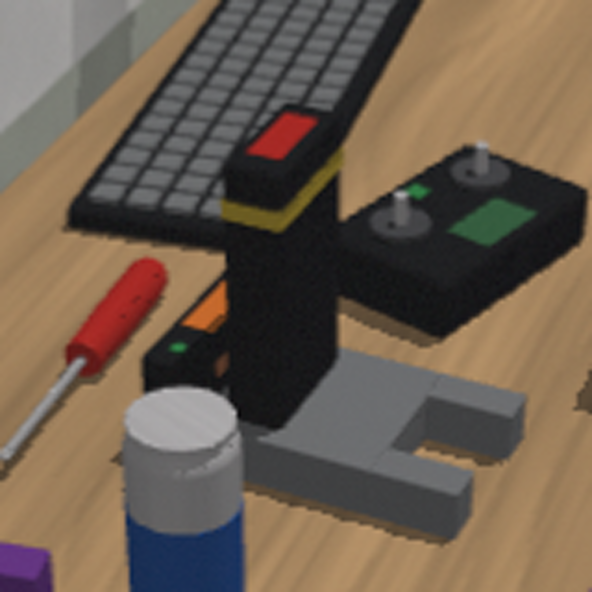

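```bash
cat > fit.py <<'E'
from h import *
from scipy.optimize import least_squares
S=lambda a:np.array(a,float)/4+[90,150]
D=lambda a:np.array(a,float)/3.7+[240,90]
cS=([[-75,50,30],[-75,26,30],[-75,-50,30],[-75,-26,30],[105,-50,62],[75,-50,62],[105,50,0]],S([[793,297],[762,280],[628,215],[663,235],[335,383],[380,348],[525,580]]))
bS=([[16,-37.5,180],[-16,-37.5,180],[-16,37.5,180],[16,37.5,180]],S([[390,110],[440,75],[583,140],[540,187]]))
bD=([[16,37.5,180],[16,-37.5,180],[-16,-37.5,180],[-16,37.5,180]],D([[225,178],[290,105],[340,130],[275,200]]))
def W(p,P):
    P=np.array(P,float); c,s=np.cos(p[2]),np.sin(p[2]); return np.c_[p[0]+c*P[:,0]-s*P[:,1],p[1]+s*P[:,0]+c*P[:,1],P[:,2]]
def fit(obs,p0):
    f=lambda p:np.concatenate([(proj(n,W(p,o[0]))-o[1]).ravel() for n,o in obs])
    r=least_squares(f,p0); return r.x,r.fun.reshape(-1,2)
if __name__=='__main__':
    print(bS and unproj('scene',bS[1],180))
    print(unproj('side',bD[1],180))
    for o in ([('scene',cS)],[('scene',bS),('side',bD)],[('scene',bS)],[('side',bD)]):
        x,r=fit(o,[500,0,0]); print(x,np.degrees(x[2])); print(r.round(1).tolist())
    p=fit([('scene',cS)],[500,0,0])[0]
    # overlay cradle on both views
    for n in('scene','side'):
        im=cv2.imread(f'pics/{n}0.png')
        k=4 if n=='scene' else 3.7; x0,y0,x1,y1=(90,150,290,300) if n=='scene' else (240,90,400,250)
        im=cv2.resize(im[y0:y1,x0:x1],None,fx=k,fy=k,interpolation=cv2.INTER_CUBIC)
        for poly in ([[-75,50,30],[75,50,30],[75,-50,30],[-75,-50,30],[-75,-26,30],[-27,-26,30],[-27,26,30],[-75,26,30]],[[75,50,62],[105,50,62],[105,-50,62],[75,-50,62]]):
            q=((proj(n,W(p,poly))-[x0,y0])*k).astype(int); cv2.polylines(im,[q],True,(0,0,255),1)
        cv2.imwrite(f'pics/ov_{n}.png',im)
E
python3 fit.py
```

```text
[[ 693.90924076 -160.55747583  180.        ]
 [ 667.31278523 -159.66692391  180.        ]
 [ 670.03174103  -88.3774363   180.        ]
 [ 699.50006635  -84.25549958  180.        ]]
[[ 688.58318704  -76.28251709  180.        ]
 [ 687.60635039 -157.46265646  180.        ]
 [ 654.95080126 -141.73322479  180.        ]
 [ 658.72840998  -65.50190958  180.        ]]
[ 6.36388001e+02 -1.25604684e+02 -6.41441581e-02] -3.6751895400372794
[[1.1, -0.3], [-1.6, -1.2], [0.3, -0.7], [1.3, -0.9], [-2.0, 0.1], [0.4, -1.6], [0.8, 3.3]]
[ 6.79774274e+02 -1.22518562e+02 -5.24781605e-02] -3.006777111830581
[[-0.1, -0.1], [2.7, -1.7], [4.1, -0.6], [-0.1, -1.1], [-2.6, -3.4], [-2.4, -1.3], [-0.2, -4.8], [0.3, -5.7]]
[ 6.82543661e+02 -1.23280644e+02 -3.74647082e-02] -2.1465696625117014
[[-1.9, 0.9], [0.7, -0.8], [2.6, -0.0], [-1.4, -0.3]]
[ 6.72359520e+02 -1.10054215e+02 -7.29773841e-02] -4.181296110971299
[[-1.8, 0.4], [-0.7, 2.2], [1.5, -1.0], [1.1, -1.6]]
```

View pics/ov_scene.png

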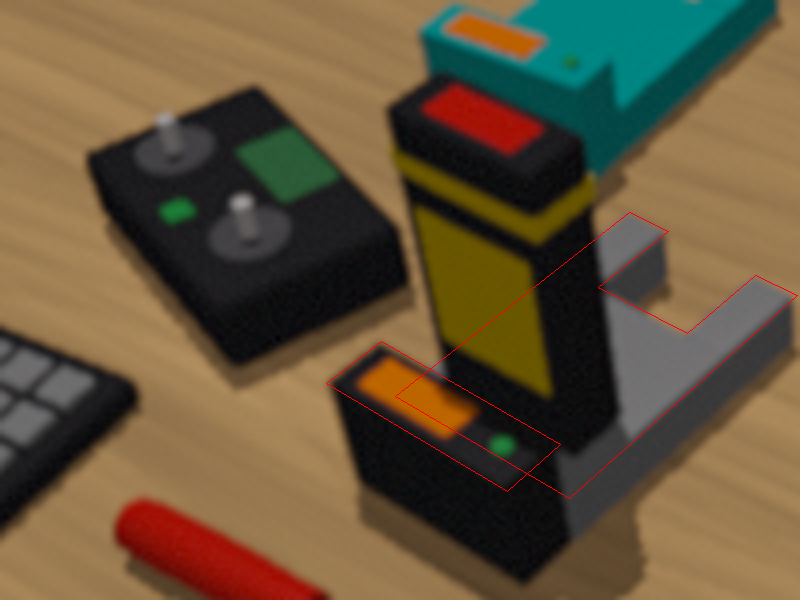

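View pics/ov_side.png

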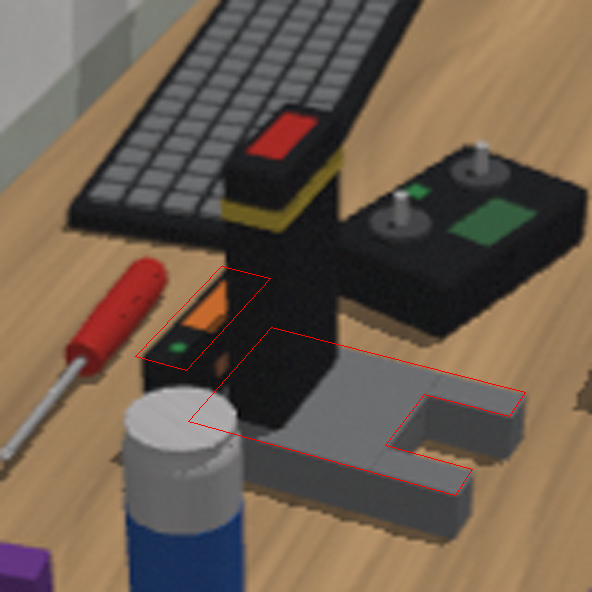

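The overlay matches the cradle to about 2 mm in both views. Next I'll locate the neighbours and check that a straddling tip-over is reachable, with the jaws along the cradle's x and the tool pitching with the battery.

```bash
cat > plan.py <<'E'
from h import *
C=np.array([636.4,-125.6]); YAW=-0.062
def cr(P):  # cradle xyz->world
    c,s=np.cos(YAW),np.sin(YAW); return np.array([C[0]+c*P[0]-s*P[1],C[1]+s*P[0]+c*P[1],P[2]])
def ori(lean,flip=1):
    # lean (rad) of tool back-axis toward robot from vertical; jaw axis in cradle xz plane
    z=np.array([np.sin(lean),0,-np.cos(lean)])
    y=flip*np.array([np.cos(lean),0,np.sin(lean)])
    x=np.cross(y,z); M=np.c_[x,y,z]; return (R.from_euler('z',YAW)*R.from_matrix(M)).as_quat()
def tool(edge,theta,lean,s,w,gap=0,yc=0):
    """TCP (cradle) so near finger inner face touches the battery's top robot-side corner, s behind tip"""
    z=np.array([np.sin(lean),0,-np.cos(lean)]); f=np.array([np.cos(lean),0,np.sin(lean)]) # near->far
    if lean<=theta: k=np.array([edge-150*np.sin(theta),yc,30+150*np.cos(theta)])
    else: k=None
    return k+s*z+(w/2-gap)*f
E
python3 - <<'E'
from plan import *
print('can',unproj('scene',[[336,305],[336,228]],0)); print('can top',unproj('scene',[[337,230]],150))
print('can side',unproj('side',[[290,280]],0),unproj('side',[[289,206]],150))
for nm,uv in dict(turq=[(244,190),(284,152),(250,135),(200,160)],purp=[(421,188),(385,162),(330,200),(365,228)],trans=[(150,232),(190,215),(115,192)]).items(): print(nm,unproj('scene',uv,10).round())
E
cat > ik.py <<'E'
from plan import *
from scipy.spatial.transform import Rotation
for flip in (1,-1):
  print(flip)
  for th,ln,w in ((0,0,40),(10,10,40),(30,30,40),(45,40,60),(60,45,64),(75,48,64),(90,50,64),(90,60,64)):
    p=cr(tool(33,np.radians(th),np.radians(ln),12,w)); q=bot.solve_ik(p,ori(np.radians(ln),flip)); print(th,ln,p.round(),None if q is None else np.round(q,2))
  q=bot.solve_ik(cr([49,0,230]),ori(0,flip));print(q)
print(bot.read_state()['t'])
E
python3 ik.py
```

```text
can [[658.41324966  81.41368818   0.        ]
 [500.80190957  -9.546772     0.        ]]
can top [[646.54861938  70.20221654 150.        ]]
can side [[642.64651694  89.02244152   0.        ]] [[642.66407666  81.00705147 150.        ]]
turq [[ 511. -218.   10.]
 [ 357. -226.   10.]
 [ 341. -332.   10.]
 [ 479. -363.   10.]]
purp [[314.  83.  10.]
 [271. -20.  10.]
 [446. -55.  10.]
 [482.  41.  10.]]
trans [[ 700. -287.   10.]
 [ 626. -257.   10.]
 [ 653. -432.   10.]]
1
0 0 [ 689. -129.  168.] [ 0.09  0.44 -0.    0.   -1.13  2.99]
10 10 [ 665. -127.  169.] [ 0.12  0.3  -0.24  0.04 -0.86  2.94]
30 30 [ 618. -124.  160.] [ 0.08  0.09 -0.87  0.69 -0.11  2.33]
45 40 [ 594. -123.  146.] None
60 45 [ 571. -122.  119.] None
75 48 [ 555. -121.   85.] [-0.35  0.14 -0.61 -1.56 -0.21 -1.38]
90 50 [ 549. -120.   47.] [-0.66  0.29 -0.72 -2.   -0.49 -0.68]
90 60 [ 546. -120.   52.] [-0.92  0.52 -0.91 -2.21 -0.96 -0.13]
[ 0.09311668  0.39322307  0.07183395  0.         -1.24940721  2.98647598]
-1
0 0 [ 689. -129.  168.] [ 0.09  0.44 -0.    0.   -1.13 -0.15]
10 10 [ 665. -127.  169.] [ 0.12  0.3  -0.24  0.04 -0.86 -0.2 ]
30 30 [ 618. -124.  160.] [ 0.08  0.09 -0.87  0.69 -0.11 -0.81]
45 40 [ 594. -123.  146.] None
60 45 [ 571. -122.  119.] None
75 48 [ 555. -121.   85.] [-0.35  0.14 -0.61 -1.56 -0.21  1.76]
90 50 [ 549. -120.   47.] [-0.66  0.29 -0.72 -2.   -0.49  2.46]
90 60 [ 546. -120.   52.] [-0.92  0.52 -0.91 -2.21 -0.96  3.01]
[ 0.09311668  0.39322307  0.07183395  0.         -1.24940721 -0.15511668]
0.15
```

```bash
cat >> plan.py <<'E'
def frame(L,psi,flip=1):
    f=np.array([np.cos(L),0,np.sin(L)]); d0=np.array([np.sin(L),0,-np.cos(L)])
    d=np.cos(psi)*d0+np.sin(psi)*np.array([0,1,0]); y=flip*f; x=np.cross(y,d)
    return np.c_[x,y,d],f,d
def pose(edge,theta,L,psi,s,w,flip=1,yc=0):
    M,f,d=frame(L,psi,flip); k=np.array([edge-150*np.sin(theta),yc,30+150*np.cos(theta)])
    return cr(k+s*d+w/2*f),(R.from_euler('z',YAW)*R.from_matrix(M)).as_quat()
E
python3 - <<'E'
from plan import *
for th,w in ((15,40),(30,40),(45,50),(60,64),(75,64),(90,64)):
  print('theta',th)
  for L in range(0,71,10):
    row=[]
    for ps in range(-50,51,10):
      q=bot.solve_ik(*pose(33,np.radians(th),np.radians(L),np.radians(ps),12,w,-1))
      row.append('  .  ' if q is None else f'{q[3]:5.1f}')
    print(L,' '.join(row))
E
```

```text
theta 15
0   0.8   0.7   0.6   0.4   0.2   0.0  -0.2  -0.4  -0.5  -0.7  -0.8
10   0.9   0.9   0.7   0.5   0.3   0.0  -0.2  -0.4  -0.6  -0.7  -0.9
20   1.1   1.1   1.0   0.8   0.5   0.1  -0.2  -0.5  -0.7  -0.8  -0.9
30   1.3   1.4   1.5   1.5   1.5   0.4  -0.3  -0.6  -0.8  -0.9  -1.0
40   1.5   .     .     .     .     .    -0.5  -0.8  -1.0  -1.1  -1.1
50   .     .     .     .     .     .    -1.0  -1.1  -1.2  -1.2  -1.2
60   .     .     .     .    -2.4  -1.8  -1.6  -1.5  -1.4  -1.3  -1.3
70   .     .     .     .    -2.6  -2.2  -1.9  -1.7  -1.6  -1.5  -1.4
theta 30
0   0.8   0.7   0.6   0.4   0.2   0.0  -0.2  -0.4  -0.5  -0.7  -0.8
10   0.9   0.9   0.8   0.6   0.3   0.0  -0.2  -0.4  -0.6  -0.7  -0.9
20   1.1   1.1   1.1   0.9   0.6   0.1  -0.2  -0.5  -0.7  -0.8  -0.9
30   1.3   1.4   1.5   .     .     0.7  -0.3  -0.7  -0.8  -0.9  -1.0
40   1.5   .     .     .     .     .    -0.5  -0.9  -1.0  -1.1  -1.1
50   .     .     .     .     .     .    -1.1  -1.2  -1.2  -1.2  -1.2
60   .     .     .    -3.0  -2.4  -1.8  -1.6  -1.5  -1.4  -1.3  -1.3
70   .     .     .     .    -2.5  -2.2  -1.9  -1.
[... 1559 characters left out ...]
.2
60   .     .     .     .     .    -2.1  -1.8  -1.6  -1.5  -1.4  -1.3
70   .     .     .     .     .     .    -2.0  -1.7  -1.6  -1.5  -1.4
theta 90
0   0.9   0.9   0.8   0.6   0.3   0.0  -0.2  -0.4  -0.6  -0.7  -0.8
10   1.1   1.2   1.2   1.1   0.7   0.1  -0.3  -0.5  -0.7  -0.8  -0.9
20   1.3   .     .     .     .     .    -0.4  -0.7  -0.8  -0.9  -1.0
30   .     .     .     .     .     .    -0.7  -0.9  -1.0  -1.0  -1.0
40   .     .     .     .     .     .    -1.2  -1.2  -1.2  -1.2  -1.1
50   .     .     .     .     .    -2.0  -1.7  -1.5  -1.4  -1.3  -1.2
60   .     .     .     .     .    -2.2  -1.9  -1.7  -1.5  -1.4  -1.3
70   .     .     .     .     .    -2.2   .    -1.8  -1.6  -1.5  -1.4
```

Leaning in-plane runs into the wrist singularity. With a sideways approach angle ψ of about +20°, the whole L = 0 to 50° range is reachable. I'll go above the battery for a closer look, timing the calls as I go.

Run:
```python
from plan import *
for flip in(1,-1):
  bad=0
  for th in range(0,91,10):
    L=np.radians(min(th,20+(th-20)*28/70)); 
    q=bot.solve_ik(*pose(33,np.radians(th),L,np.radians(20),12,44+ (th>30)*26,flip)); print(flip,th,None if q is None else q.round(2))
s=bot.read_state(); p=s['tcp_pos']; 
M,f,d=frame(0,0,-1); o=(R.from_euler('z',YAW)*R.from_matrix(M)).as_quat()
bot.move_ptp(cr([30,0,330]),o)
s=bot.read_state(); print(s['t'],s['tcp_pos'],s['contact_force'].round(2))
np.save('w1.npy',np.r_[s['tcp_pos'],s['eef_rot']])
snap('wrist','w1'); print(bot.read_state()['t'])
```

```text
1 0 [-0.11  0.49  0.19 -0.36 -1.3  -2.99]
1 10 [-0.12  0.37  0.   -0.41 -1.08 -2.88]
1 20 [-0.14  0.27 -0.16 -0.49 -0.88 -2.73]
1 30 [-0.16  0.22 -0.25 -0.56 -0.79 -2.63]
1 40 [-0.18  0.2  -0.3  -0.63 -0.73 -2.52]
1 50 [-0.23  0.18 -0.36 -0.75 -0.67 -2.36]
1 60 [-0.29  0.19 -0.41 -0.9  -0.63 -2.14]
1 70 [-0.39  0.22 -0.45 -1.07 -0.63 -1.87]
1 80 [-0.5   0.27 -0.48 -1.26 -0.66 -1.57]
1 90 [-0.62  0.35 -0.52 -1.44 -0.73 -1.26]
-1 0 [-0.11  0.49  0.19 -0.36 -1.3   0.15]
-1 10 [-0.12  0.37  0.   -0.41 -1.08  0.26]
-1 20 [-0.14  0.27 -0.16 -0.49 -0.88  0.41]
-1 30 [-0.16  0.22 -0.25 -0.56 -0.79  0.51]
-1 40 [-0.18  0.2  -0.3  -0.63 -0.73  0.62]
-1 50 [-0.23  0.18 -0.36 -0.75 -0.67  0.79]
-1 60 [-0.29  0.19 -0.41 -0.9  -0.63  1.  ]
-1 70 [-0.39  0.22 -0.45 -1.07 -0.63  1.27]
-1 80 [-0.5   0.27 -0.48 -1.26 -0.66  1.57]
-1 90 [-0.62  0.35 -0.52 -1.44 -0.73  1.88]
3.1917 [ 666.45718368 -126.60639245  329.82434412] [ 0.41 -0.04 -0.1 ]
3.2417
```

View pics/w1_full.png

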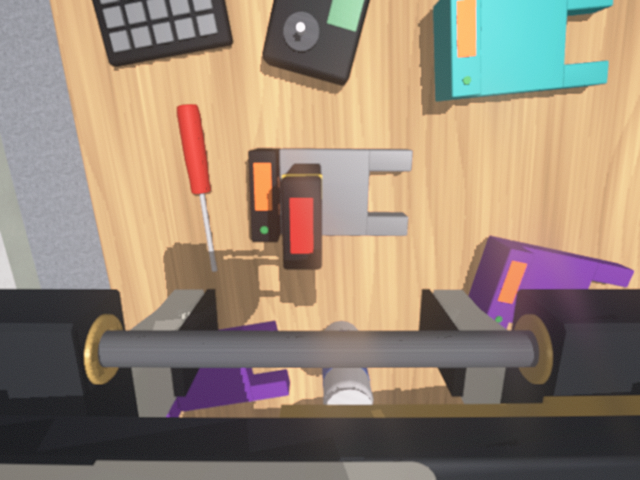

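The wrist view shows the battery top centred at about (301,228), the stop at (263,195), and the deck with its notch opening to the right at (390,193). I'll enlarge it.

Run:
```python
from h import *
cropf('w1',(235,135,425,277),4.2,'w1c')
```

```text
(no output)
```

View pics/w1c.png

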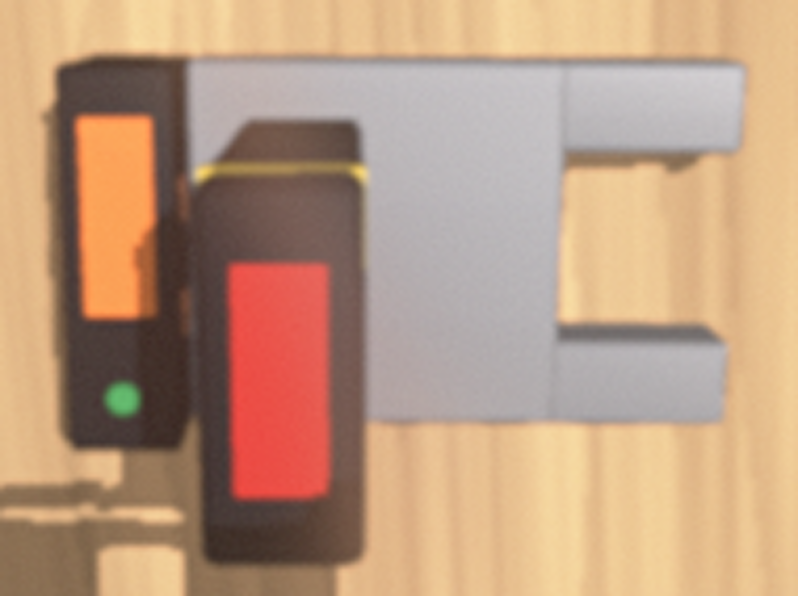

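```bash
cat > fit2.py <<'E'
from fit import *
w=np.load('w1.npy'); T=np.eye(4); T[:3,:3]=R.from_quat(w[3:]).as_matrix(); T[:3,3]=w[:3]
c=bot.get_calibration('wrist'); CV=(c,np.linalg.inv(T@c['T_tool_cam']))
px=lambda a:np.array(a,float)/4.2+[235,135]
cw=([[-75,-50,30],[-75,-26,30],[-75,26,30],[-75,50,30],[-27,-26,30],[-27,26,30],[75,-50,62],[105,-50,62]],px([[745,63],[742,150],[725,340],[723,420],[565,150],[556,338],[187,58],[60,65]]))
f=lambda p:(proj('wrist',W(p,cw[0]),CV)-cw[1]).ravel()
r=least_squares(f,[636,-125,-.06]); print('cradle',r.x.round(3),(r.fun.reshape(-1,2)).round(1).tolist())
b=unproj('wrist',px([[207,562],[364,560],[364,380],[201,380]]),180,CV); print('bat top pts',b.round(1).tolist())
ca,sa=np.cos(r.x[2]),np.sin(r.x[2]); d=b[:,:2]-r.x[:2]; print('in cradle',np.c_[ca*d[:,0]+sa*d[:,1],-sa*d[:,0]+ca*d[:,1]].round(1).tolist())
r2=least_squares(lambda p:np.r_[f(p),(proj('scene',W(p,cS[0]))-cS[1]).ravel()],r.x); print('both',r2.x)
E
python3 fit2.py
```

```text
cradle [ 6.34802e+02 -1.29513e+02 -7.10000e-02] [[1.4, -0.5], [0.6, 0.5], [1.4, 0.2], [0.4, 1.0], [0.5, -0.0], [0.6, 0.3], [-2.8, 0.5], [-1.5, -1.4]]
bat top pts [[696.2, -94.4, 180.0], [665.7, -92.9, 180.0], [663.6, -128.7, 180.0], [694.2, -130.6, 180.0]]
in cradle [[58.7, 39.4], [28.3, 38.7], [28.7, 2.9], [59.4, 3.2]]
both [ 6.34849422e+02 -1.28769328e+02 -6.78224533e-02]
```

```bash
sed -i 's/\[75,-50,62\],\[105,-50,62\]\],px/[75,-50,30],[105,-50,62]],px/' fit2.py; python3 fit2.py
```

```text
cradle [ 6.35188e+02 -1.29272e+02 -6.60000e-02] [[0.9, -0.6], [0.2, 0.4], [1.2, 0.1], [0.3, 0.9], [-0.0, 0.1], [0.4, 0.4], [-0.6, -0.2], [-2.1, -0.6]]
bat top pts [[696.2, -94.4, 180.0], [665.7, -92.9, 180.0], [663.6, -128.7, 180.0], [694.2, -130.6, 180.0]]
in cradle [[58.6, 38.8], [28.1, 38.3], [28.4, 2.4], [59.0, 2.6]]
both [ 6.35176410e+02 -1.28552838e+02 -6.36940548e-02]
```

```bash
sed -i 's/^C=.*/C=np.array([635.5,-128.2]); YAW=-0.065/; s/flip=1,yc/flip=-1,yc/; s/def frame(L,psi,flip=1)/def frame(L,psi,flip=-1)/' plan.py
cat >> plan.py <<'E'
PSI=np.radians(20); S=14; E0=28.; YC=0.7
def st(m=''):
    s=bot.read_state(); print(m,round(s['t'],2),s['tcp_pos'].round(1),s['contact_force'].round(2),round(s['width'],1)); return s
E
python3 - <<'E'
from plan import *
M,f,d=frame(0,PSI); o=(R.from_euler('z',YAW)*R.from_matrix(M)).as_quat()
k=np.array([44,YC,180])
bot.move_gripper(80)
st()
bot.move_ptp(cr(k-40*d),o); st('above')
bot.line_to(cr(k+S*d),80); st('down')
snap('scene','s2'); snap('side','d2'); 
bot.move_gripper(50); st('w50')
snap('scene','s3',(150,130,310,290),3.7); snap('side','d3',(250,40,410,200),3.7)
E
```

```text
3.67 [ 666.3 -127.4  330. ] [ 0.05  0.1  -0.22] 80.1
above 4.21 [ 678.3 -145.7  216.3] [-0.39  0.94  0.64] 80.0
down 5.03 [ 680.  -125.8  167.1] [-0.38  0.67  0.21] 79.7
w50 5.86 [ 679.8 -125.5  166.8] [ 0.67 -0.38  0.45] 49.7
```

View pics/s3.png

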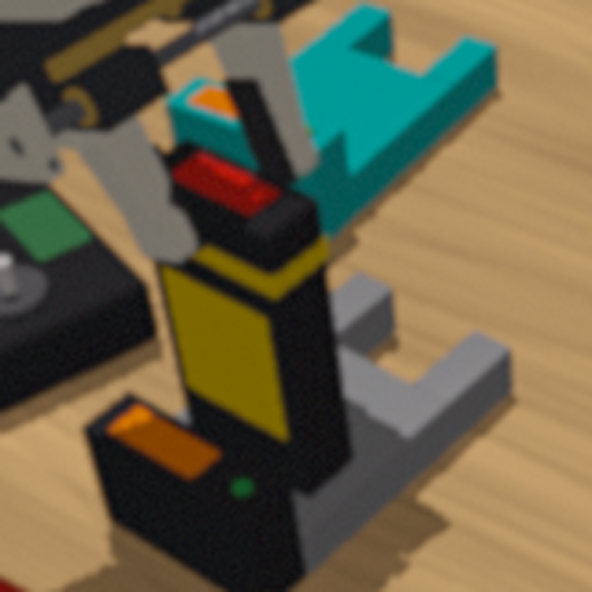

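View pics/d3.png

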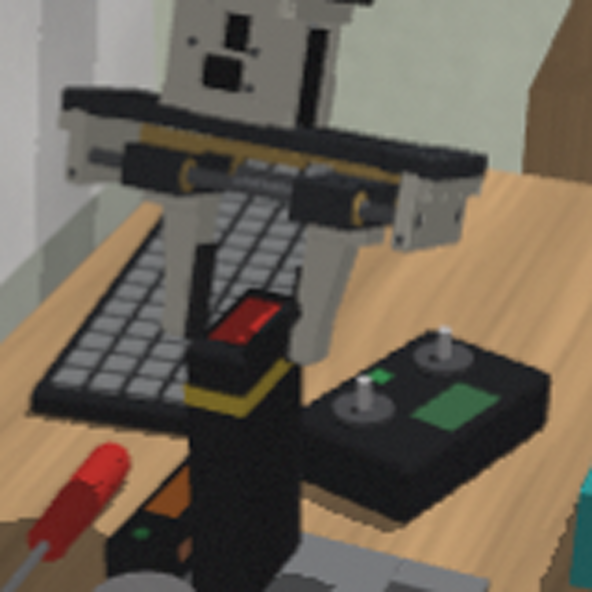

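```bash
python3 - <<'E'
from plan import *
M,f,d=frame(0,PSI); T=np.array([44,YC,180])+S*d
for n,x0,y0 in(('scene',150,130),('side',250,40)):
    im=cv2.imread('pics/'+('s3' if n=='scene' else 'd3')+'.png')
    pts=[T+25*f,T-25*f]+[np.array([44+a,YC+b,180]) for a in(-16,16) for b in(-37.5,37.5)]
    for i,p in enumerate(proj(n,[cr(q) for q in pts])):
        cv2.circle(im,tuple(((p-[x0,y0])*3.7).astype(int)),4,(0,255,0) if i<2 else (255,0,255),-1)
    cv2.imwrite(f'pics/chk_{n}.png',im)
E
python3 -c "
import cv2,numpy as np
cv2.imwrite('pics/chk.png',cv2.resize(np.hstack([cv2.imread('pics/chk_scene.png'),cv2.imread('pics/chk_side.png')])[100:450],(800,237)))"
```

```text
(no output)
```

View pics/chk.png

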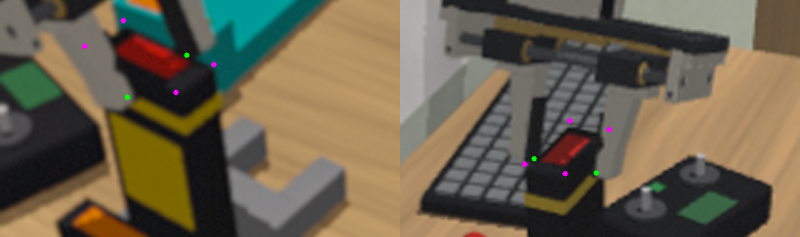

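```bash
python3 - <<'E'
from plan import *
bot.move_gripper(42); st('w42')
for th in range(0,25,3):
    t=np.radians(th); p,o=pose(E0,t,t,PSI,S,42,-1,YC)
    bot.line_to(p,25,ori=o); st(th)
snap('scene','s4',(150,130,310,290),3.7); snap('side','d4',(250,60,410,220),3.7)
E
cat > pair.py <<'E'
import cv2,numpy as np,sys
a=[cv2.imread(f'pics/{x}.png') for x in sys.argv[1:3]]
cv2.imwrite(f'pics/pair_{sys.argv[1]}.png',cv2.resize(np.hstack(a),(800,400),interpolation=cv2.INTER_AREA))
E
python3 pair.py s4 d4
```

```text
w42 6.39 [ 679.8 -125.6  166.8] [-0.18 -0.07 -0.42] 41.8
0 6.74 [ 684.8 -125.9  166.7] [-0.57  0.54  0.61] 42.3
3 7.18 [ 677.5 -125.5  168.3] [-1.   -0.02  0.94] 41.9
6 7.62 [ 670.5 -125.   168.5] [ 0.56 -0.39  0.33] 41.9
9 8.07 [ 663.2 -124.6  168.6] [ 0.79 -0.55 -0.16] 42.0
12 8.51 [ 656.  -124.1  168.4] [0.54 0.44 0.34] 41.8
15 8.95 [ 648.7 -123.6  167.8] [ 1.17  0.05 -0.19] 42.0
18 9.39 [ 641.5 -123.2  166.8] [ 0.54 -0.72  1.28] 41.9
21 9.83 [ 634.5 -122.7  165.5] [-0.43  0.12  0.17] 42.1
24 10.28 [ 627.5 -122.3  163.7] [-0.55  0.13  0.42] 42.1
```

View pics/pair_s4.png

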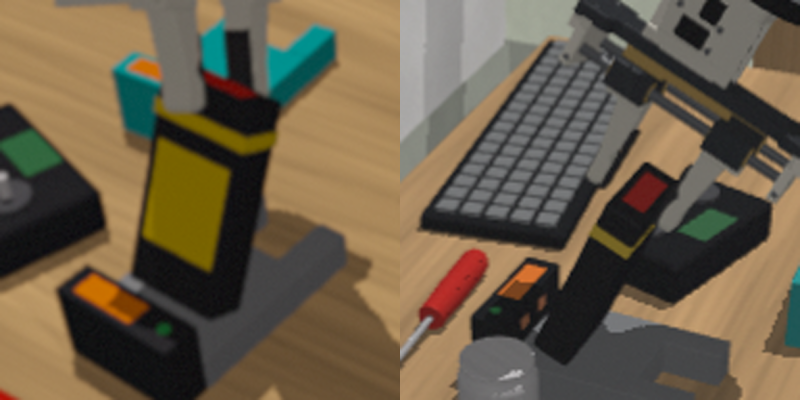

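The battery leans on the near finger at roughly 25° with its edge in place. I'll continue lowering and widen the jaws in small steps.

```bash
cat >> plan.py <<'E'
def sched(th):
    L=24+(th-24)*24/66; w=min(70,42+2*(th-24)/3); return np.radians(L),w
E
python3 - <<'E'
from plan import *
for th in range(27,58,3):
    L,w=sched(th); p,o=pose(E0,np.radians(th),L,PSI,S,w,-1,YC)
    bot.move_gripper(w); bot.line_to(p,25,ori=o); st(th)
snap('scene','s5',(150,130,310,290),3.7); snap('side','d5',(250,80,410,240),3.7)
E
python3 pair.py s5 d5
```

```text
27 11.07 [ 621.  -121.9  161. ] [-0.32  0.03 -1.81] 44.3
30 11.78 [ 615.1 -121.5  158.2] [-0.27  0.13 -0.04] 45.9
33 12.47 [ 609.3 -121.1  155. ] [-0.7   0.06 -0.46] 47.7
36 13.18 [ 603.8 -120.8  151.5] [-0.39  0.47 -0.33] 50.0
39 13.87 [ 598.4 -120.4  147.8] [-0.43  0.95 -0.86] 52.0
42 14.56 [ 593.4 -120.1  143.8] [-1.52  0.11 -0.4 ] 53.8
45 15.25 [ 588.5 -119.8  139.5] [-2.05  0.42 -1.26] 55.9
48 15.94 [ 583.9 -119.5  134.9] [-0.83  0.27  0.3 ] 58.0
51 16.63 [ 579.6 -119.2  130.1] [-1.06  0.7  -0.64] 60.3
54 17.32 [ 575.5 -118.9  125.1] [-1.86 -0.36 -0.29] 61.9
57 18.02 [ 571.7 -118.7  119.8] [-1.85 -0.16 -1.09] 64.2
```

View pics/pair_s5.png

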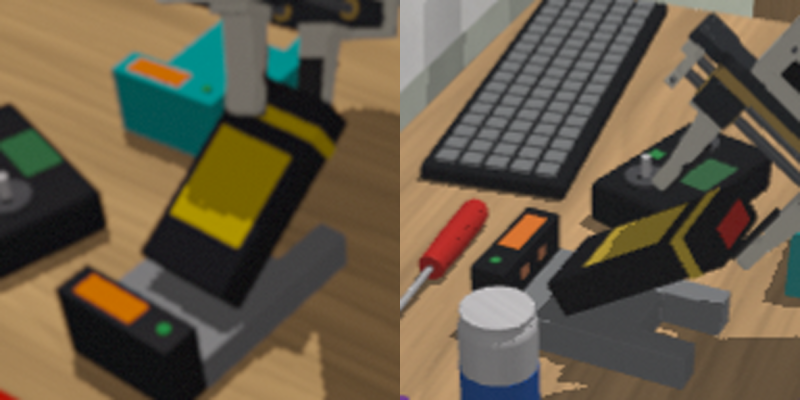

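```bash
python3 - <<'E'
from plan import *
for th in range(60,79,3):
    L,w=sched(th); p,o=pose(E0,np.radians(th),L,PSI,S,w,-1,YC)
    if w<70.1: bot.move_gripper(w)
    bot.line_to(p,25,ori=o); st(th)
snap('scene','s6',(170,150,310,290),4); snap('side','d6',(270,100,430,260),3.5)
E
python3 pair.py s6 d6
```

```text
60 18.81 [ 568.3 -118.5  114.4] [-2.09  0.58 -0.43] 66.3
63 19.5 [ 565.1 -118.3  108.7] [-1.47  0.57 -1.06] 67.9
66 20.19 [ 562.3 -118.2  102.9] [-1.42  0.27 -0.49] 70.1
69 20.85 [ 559.1 -117.9   96.4] [-0.92  0.59 -1.07] 69.9
72 21.51 [ 556.3 -117.8   89.7] [-1.59 -0.4  -1.36] 70.2
75 22.17 [ 553.8 -117.6   82.7] [-1.3   0.41 -2.35] 70.3
78 22.82 [ 551.7 -117.5   75.8] [-0.93  1.13 -2.09] 70.1
```

View pics/pair_s6.png

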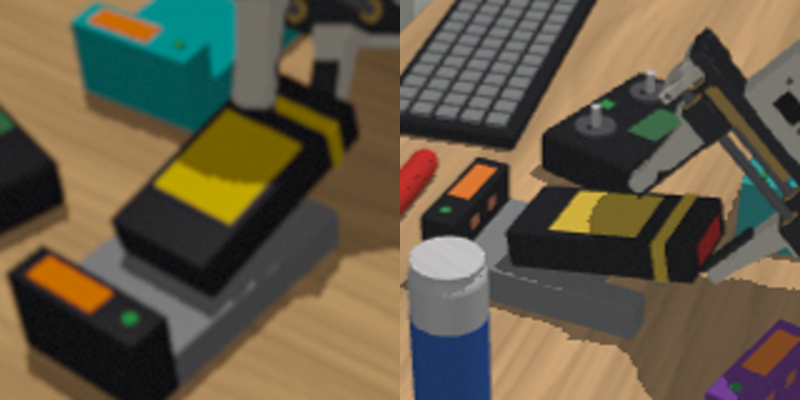

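```bash
python3 - <<'E'
from plan import *
for th in (80,82,84,86,88,90):
    L,w=sched(th); p,o=pose(E0,np.radians(th),L,PSI,S,w,-1,YC)
    bot.line_to(p,15,ori=o); st(th)
snap('scene','s7',(170,150,310,290),4); snap('side','d7',(270,100,430,260),3.5)
E
python3 pair.py s7 d7
```

```text
80 23.4 [ 550.5 -117.3   71.1] [-0.88  0.47 -1.86] 69.9
82 23.88 [ 549.4 -117.2   66.3] [-1.44 -0.09 -2.13] 70.1
84 24.35 [ 548.6 -117.2   61.5] [ 0.11  0.99 -2.69] 70.0
86 24.82 [ 547.9 -117.1   56.7] [-1.37 -0.15 -1.65] 69.8
88 25.3 [ 548.  -117.3   52.4] [-0.71 -0.24 -0.4 ] 69.9
90 25.77 [ 547.2 -117.1   47.1] [ 0.23  0.65 -0.19] 69.7
```

View pics/pair_s7.png

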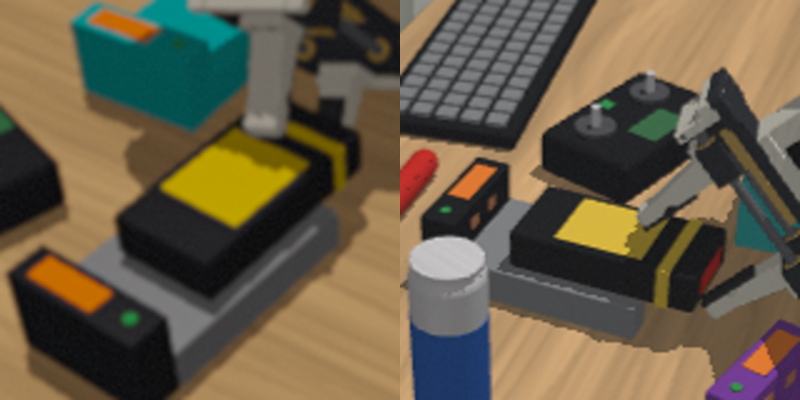

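The force faded to about 0 by 88–90° and the battery lies on the deck, with its foot roughly 45 mm short of the stop. I'll back the finger out and then set up a push with both fingers on the battery's end face.

```bash
python3 - <<'E'
from plan import *
L,w=sched(90); p,o=pose(E0,np.pi/2,L,PSI,S,w,-1,YC); M,f,d=frame(L,PSI)
dx=cr([-1,0,0])-cr([0,0,0])
p1=p+20*dx; bot.line_to(p1,60); st('back')
dw=R.from_euler('z',YAW).apply(d); bot.line_to(p1-110*dw+20*dx,120); st('up')
for a in (1,-1):
    o2=(R.from_euler('z',YAW)*R.from_matrix(np.c_[[a,0,0],[0,-a,0],[0,0,-1]])).as_quat()
    for x,z in((-165,130),(-165,40),(-75,40)):
        q=bot.solve_ik(cr([x,0,z]),o2); print(a,x,z,None if q is None else q.round(2))
snap('scene','s8',(170,150,310,290),4); snap('side','d8',(270,100,430,260),3.5)
E
python3 pair.py s8 d8
```

```text
back 26.36 [ 527.1 -115.9   47.4] [ 1.02 -0.29  0.72] 69.8
up 27.55 [ 428.5 -146.8  116.1] [ 0.25  0.51 -0.41] 70.1
1 -165 130 [ 0.16  0.14 -0.53  0.   -0.9   1.34]
1 -165 40 [ 0.16  0.26 -0.63  0.   -0.68  1.34]
1 -75 40 [ 0.12  0.38 -0.44  0.   -0.75  1.38]
-1 -165 130 [ 0.16  0.14 -0.53  0.   -0.9  -1.8 ]
-1 -165 40 [ 0.16  0.26 -0.63  0.   -0.68 -1.8 ]
-1 -75 40 [ 0.12  0.38 -0.44  0.   -0.75 -1.76]
```

View pics/pair_s8.png

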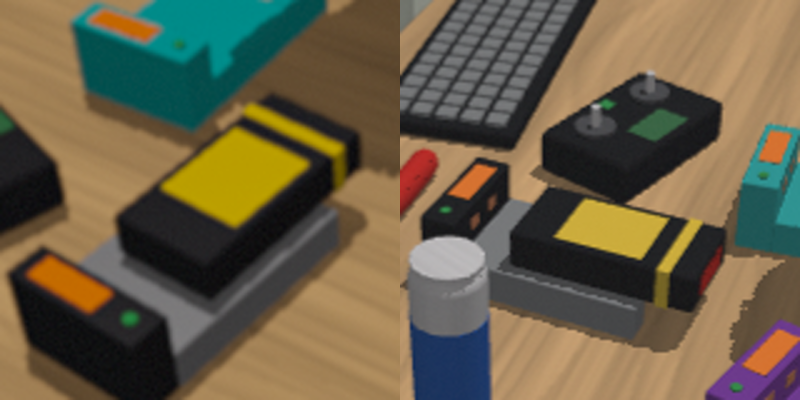

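```bash
cat >> plan.py <<'E'
O2=(R.from_euler('z',YAW)*R.from_matrix(np.c_[[1,0,0],[0,-1,0],[0,0,-1]])).as_quat()
EX=np.array([np.cos(YAW),np.sin(YAW),0])
E
python3 - <<'E'
from plan import *
bot.move_ptp(cr([-165,YC,130]),O2); bot.move_gripper(30); st()
bot.line_to(cr([-165,YC,42]),100); s=st('down'); F0=s['contact_force']@EX
bot.line_to(cr([-140,YC,42]),50)
for x in list(range(-136,-103,4)):
    bot.line_to(cr([x,YC,42]),25); s=bot.read_state(); print(x,round(s['t'],2),s['contact_force'].round(2))
snap('scene','s9',(170,150,310,290),4); snap('side','d9',(270,100,430,260),3.5)
E
python3 pair.py s9 d9
```

```text
29.66 [ 470.9 -116.7  130. ] [ 0.05 -0.83  0.01] 30.0
down 30.69 [ 471.3 -116.7   42.4] [0.33 0.7  0.38] 29.9
-136 31.65 [-0.21  0.93 -1.02]
-132 31.96 [ 0.35 -0.25  0.19]
-128 32.27 [-0.2   0.19  0.39]
-124 32.58 [-1.21  0.13 -1.03]
-120 32.88 [-1.68  0.53 -0.95]
-116 33.19 [-0.6  -0.01 -0.59]
-112 33.5 [-1.96 -0.21 -0.39]
-108 33.81 [-0.6   0.1  -0.51]
-104 34.12 [-1.03  0.73 -0.56]
```

View pics/pair_s9.png

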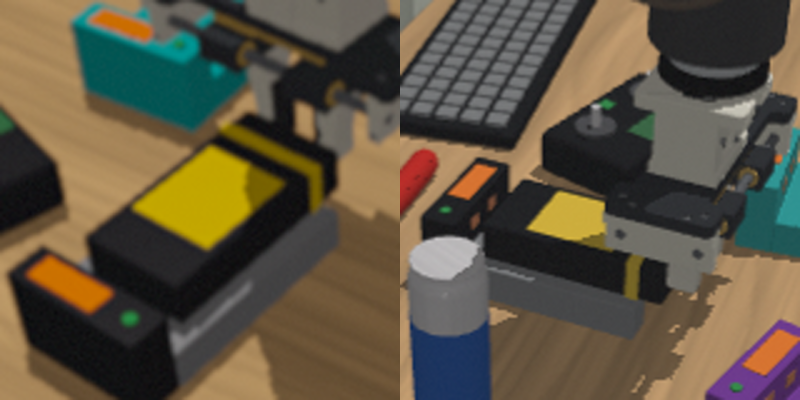

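The battery is sliding squarely. I'll keep going in small steps until the force rises at the stop.

```bash
python3 - <<'E'
from plan import *
x=-104; n=0
while x>-200 and x<-74:
    x+=2 if x<-94 else 1
    bot.line_to(cr([x,YC,42]),20); F=np.mean([bot.read_state()['contact_force']@EX]+[ (bot.pause(0.02),bot.read_state()['contact_force']@EX)[1] for _ in range(4)])
    print(x,round(F,2),bot.read_state()['tcp_pos'].round(1)[0])
    if F<-6: break
st()
snap('scene','s10',(170,150,310,290),4); snap('side','d10',(270,100,430,260),3.5)
E
python3 pair.py s10 d10
```

```text
-102 -2.25 533.7
-100 -2.12 535.9
-98 -1.27 538.0
-96 -0.96 540.0
-94 -1.37 542.0
-93 -2.32 542.7
-92 -2.23 543.9
-91 -2.34 544.9
-90 -2.19 545.9
-89 -2.15 546.9
-88 -2.03 547.9
-87 -2.09 548.9
-86 -3.37 549.6
-85 -6.57 549.6
 38.65 [ 549.6 -122.    41.9] [-5.6   1.    3.63] 30.0[ WARN:0@4.907] global loadsave.cpp:275 findDecoder imread_('pics/s10.png'): can't open/read file: check file path/integrity
Traceback (most recent call last):
  File "h.py", line 6, in snap
    if crop: cropf(f,crop,k)
             ~~~~~^^^^^^^^^^
  File "h.py", line 9, in cropf
    x0,y0,x1,y1=c; cv2.imwrite(f"pics/{out or f}.png",cv2.resize(im[y0:y1,x0:x1],None,fx=k,fy=k,interpolation=cv2.INTER_CUBIC))
                                                                 ~~^^^^^^^^^^^^^
TypeError: 'NoneType' object is not subscriptable
[ WARN:0@0.018] global loadsave.cpp:275 findDecoder imread_('pics/s10.png'): can't open/read file: check file path/integrity
[ WARN:0@0.018] global loadsave.cpp:275 findDecoder imread_('pics/d10.png'): can't open/read file: check file path/integrity
Traceback (most recent call last):
  File "pair.py", line 3, in <module>
    cv2.imwrite(f'pics/pair_{sys.argv[1]}.png',cv2.resize(np.hstack(a),(800,400),interpolation=cv2.INTER_AREA))
                                               ~~~~~~~~~~^^^^^^^^^^^^^^^^^^^^^^^^^^^^^^^^^^^^^^^^^^^^^^^^^^^^^
cv2.error: OpenCV(4.12.0) :-1: error: (-5:Bad argument) in function 'resize'
> Overload resolution failed:
>  - src data type = object is not supported
>  - Expected Ptr<cv::UMat> for argument 'src'
```

The force rises at x = -85, against -84.5 predicted for contact with the stop. I'll add a slight extra push to square it up, then retreat and inspect.

```bash
python3 - <<'E'
from plan import *
for x in (-84,-83):
    bot.line_to(cr([x,YC,42]),15); bot.pause(.05); st(x)
bot.line_to(cr([-86,YC,42]),20); st()
bot.line_to(cr([-140,YC,42]),80); bot.line_to(cr([-165,YC,130]),120); st()
snap('scene','sA',(170,150,310,290),4); snap('side','dA',(270,100,430,260),3.5)
E
python3 pair.py sA dA
```

```text
-84 39.0 [ 549.6 -122.    41.7] [-8.67  2.83  5.49] 30.4
-83 39.3 [ 549.6 -122.1   41.5] [-10.99   2.65   7.53] 30.3
 39.6 [ 549.7 -121.9   42. ] [-3.86  1.44  2.27] 30.1
 41.33 [ 470.6 -116.8  129.4] [-0.72 -0.03  0.12] 30.1
```

View pics/pair_sA.png

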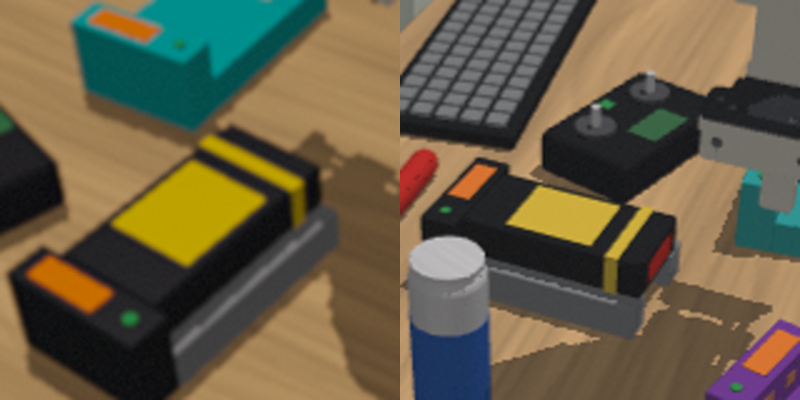

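From both sides the foot appears to be in contact with the stop. I'll check from above with the wrist camera.

Run:
```python
from plan import *
bot.line_to(cr([-120,YC,230]),200); bot.line_to(cr([10,YC,270]),200)
s=st(); np.save('w2.npy',np.r_[s['tcp_pos'],s['eef_rot']])
snap('wrist','w2')
```

```text
42.97 [ 644.5 -128.1  268.9] [ 0.02 -0.87 -0.75] 30.0
```

View pics/w2_full.png

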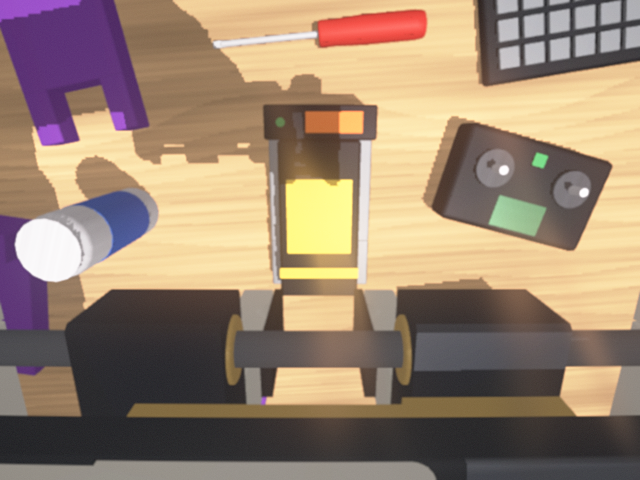

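Run:
```python
from h import *
cropf('w2',(255,90,385,300),2.85,'w2c')
im=cv2.imread('pics/w2_full.png')[95:170,255:385]; im=cv2.convertScaleAbs(cv2.resize(im,None,fx=6,fy=6,interpolation=cv2.INTER_CUBIC),alpha=2.5,beta=0); cv2.imwrite('pics/w2d.png',im)
```

```text
(no output)
```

View pics/w2d.png

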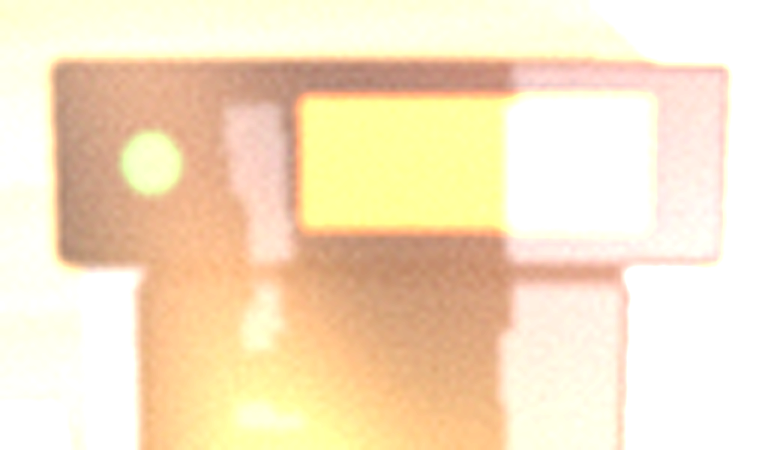

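Run:
```python
from plan import *
st(); print(bot.close_job())
```

```text
43.02 [ 644.3 -128.1  269.3] [-0.51  0.81  0.22] 30.2
the job is handed in; nothing more can be done
None
```

The battery lies on its broad side on the grey cradle, label up, with its foot against the stop. I handed the job in at 43.0 s with the arm clear of everything.

**Tipping:** I straddled the top of the battery with the jaws kept 10 mm or more wider than it, so it was never pinched. The far finger tipped it over, and the near finger then carried it down. The load there was about 2 N and faded to nothing as the battery settled flat on the deck.

**Pushing:** After backing the finger out, I pushed on the end face with two spread fingers for about 46 mm. The fingers stopped advancing within about 1 mm of where I predicted, and the push force rose to about 11 N.

**Last checks:**
- **Fit at the stop:** In the last side and overhead views the battery lies square and centred. A thin, even dark line of about 1 mm shows between foot and stop. I took it for edge rounding, so flushness rests on that picture and on the push coming to a hard stop.
- **Other items:** The can is still upright. The transmitter and screwdriver look undisturbed, but I compared them by eye rather than measuring.
- **Disagreements:** The scene camera's projections were about 3 pixels (roughly 5 mm) off at battery-top height, so I used the wrist camera for positions. An upward force of up to 7.5 N appeared during the final push, which I put down to friction on the end face.

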